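# Slide a brass spacer along the datum rail into the corner pocket

## Task

Get the brass spacer ready for measuring: with the fingertips, push it across the iron plate until its long side lies flat against the rail, then slide it along, keeping it against the rail, into the corner pocket until it sits fully home against both the rail and the end stop. Keep it flat on the plate the whole way, never lifting or tipping it, leave the ball stand, ring gauge, screwdriver and jar alone, and take the hand away at the end.

Things in the scene. Friction and masses are not known exactly. Their poses are not given: they have to be found in the camera images.
- nest: Fixed inspection plate: blue cast-iron body, dark flat steel top 220 (x) by 300 (y) mm, top face 45 mm above the table. Origin: centre of its underside, on the table; x, y along its sides, z up. Three pale aluminium bars (rail, end stop, lip) stand 14 mm above the top face at its +x, -y corner and form a pocket 40 mm wide, closed at the stop, open towards +y.
- rail_mid (a point): Foot of the rail's straight face, middle of its length (nest frame 70, 0, 45 mm); axes as the nest. The rail is the long bar: it runs along y from -130 to 130 mm, its face looks to -x, its bar is 16 mm thick (x 70 to 86).
- pocket_corner (a point): Point on the plate's top face where the rail's face meets the end stop's face (nest frame 70, -115, 45 mm); axes as the nest. The end stop is the short bar across the rail's end: face looks to +y, bar y -130 to -115, x 20 to 70 mm.
- lip_end (a point): Foot of the pocket lip's inner face at the end of its straight part (nest frame 30, -97, 45 mm); axes as the nest. The lip is a short bar parallel to the rail, x 20 to 30, y -115 to -97 mm, then a slanted lead-in about 6 mm thick that bends away from the rail as far as about y -88.
- home (a point): Where the spacer's origin lies when fully home (nest frame 52, -85, 45 mm), spacer's y along the nest's y, either way round; axes as the nest. The spacer then sticks out 42 mm beyond the lip's straight part.
- spacer: Loose solid brass block, 36 (x) by 60 (y) by 18 (z) mm, about 0.2 to 0.45 kg, with two dark dots (drawn, not holes) on top. Origin: centre of its underside; y along its length, z up. Starts flat on the plate away from the rail, turned at most 30 degrees from the rail's direction, 85 to 145 mm short of home along the rail. It slides with ordinary friction and stays where it is left.
- ball_stand: Loose steel stand with a white ball (calibration sphere), foot 42 mm across, 55 mm tall, standing on the plate near one of its two corners farther from the rail. Origin: centre of its underside. Leave alone.
- ring_gauge: Loose steel ring, 44 mm across, 24 mm bore, 16 mm high, lying on the plate near the other of those corners. Origin: centre of its underside. Leave alone.
- driver: Loose screwdriver lying on the table to the left of the plate; 180 to 220 mm long, within 120 mm of its origin. Leave alone.
- jar: Loose white jar with a blue cap, 60 mm across, 75 mm tall, on the table to the right of the plate; origin: centre of its underside. Leave alone.
Things that resemble listed ones, but are neither listed nor needed, are in the scene too. There is more than one size of the spacer; the one meant has the size given above.

How it is judged (in metres and radians):
On the way, in this order (a step that is already met when the one before it is completed fails the run):
1. the spacer's long side lies flat against the rail (within 2.5 mm, 0.06 rad) while it is still at least 30 mm short of home (x of spacer in the frame of nest above 0.0495 m and angle between the y axis of spacer and the y axis of nest, either way round below 0.06 rad and y of spacer in the frame of nest above -0.055 m), for 0.2 s.
2. the spacer is home in the pocket (x of spacer in the frame of nest above 0.0495 m and angle between the y axis of spacer and the y axis of nest, either way round below 0.06 rad and y of spacer in the frame of nest below -0.0825 m), for 0.2 s.
At the end, for the whole second after the job is handed in: The spacer lies flat in the pocket, within 2.5 mm of the rail and 2.5 mm of the end stop, parallel to the rail within 0.06 rad, at rest and let go (all of step 2 and z of spacer in the frame of nest below 0.048 m and angle between spacer's own z axis and vertical below 0.06 rad and linear speed of spacer below 0.01 m/s and contact force between the fingers and spacer below 0.1 N); the robot touches nothing.
It fails at once if the spacer was lifted (5 mm) or tipped (0.2 rad) (z of spacer in the frame of nest above 0.05 m or angle between spacer's own z axis and vertical above 0.2 rad).
It fails at once if the spacer was more than 8 mm off the rail on the last 30 mm of its way (y of spacer in the frame of nest below -0.055 m and x of spacer in the frame of nest below 0.044 m).
It fails at once if a bystander was moved by more than 10 mm or tipped (distance of any of ball_stand, ring_gauge, driver, jar from where it was at the start of the episode above 0.01 m or angle between any of ball_stand, jar's own z axis and vertical above 0.2 rad).
It also fails if it takes over 58 s, if anything falls off the work surface, if the arm or the gripper's body presses on something with over 40 N, if the wrist force passes 120 N, or if a joint passes its speed limit or range.

## Robot

A 6-joint arm with a two-finger parallel gripper is mounted at the origin on the work surface. World frame = base frame: x ahead of the robot, y to its left, z up, the work surface at z = 0. Lengths are in mm, angles in degrees, forces in N, time in s.
With the tool pointing down it reaches from about 300 to 850 mm from the base axis. Payload 4.2 kg.
Tool frame: the origin (TCP) lies midway between the tips of the shut fingers; the grasp point (between the pads) lies 19 mm behind it (env.tcp_to_grasp is the distance from the TCP to the grasp point, in mm); z points along the fingers, x is the direction in which the jaws open and shut, and the axes are right-handed (so a half turn about z gives the same grasp; the last joint's range is limited). The gripper opens to 91 mm and grips with 3 to 60 N. Pads are 32 mm wide; open, the fingers measure 118 mm over their backs; the gripper's body (76 mm by 178 mm) begins 60 mm behind the grasp point.
Start: joints at [75.459, 18.312, 89.639, -0, 72.044, -1.146], TCP at [133.215, 559.372, 213.976] pointing down, gripper open.
Joint ranges: [-177.97, 177.97], [-48.28, 115.42], [12.27, 149.76], [-77.06, 257.06], [2.81, 150.46], [-146.56, 146.56]. Speed limits (degrees/s): [147.25, 147.25, 180, 180, 180, 180].

## Interface

Orientations are given as [roll, pitch, yaw] about the fixed x, y, z axes, in that order (R = Rz(yaw) Ry(pitch) Rx(roll)).
In Python, from workcell import env gives the robot as it stands.
- The arm moves only by the tool drive_tool, never from a script. Its argument "motion" is a list of rows, each a list of 2 entries, a list of its own where there are three numbers: the shift along the world's x, y, z in m, then the turn, a rotation vector about the world's x, y, z in rad. In form: [[[dx, dy, dz], [wx, wy, wz]], ...]. A call has exactly 10 rows; each row shifts and turns the commanded pose from where the row before left it; what a row does not reach is not made up. A row lasts 1/12 s, in which the tool goes at most 41.7 mm and 7.16 degrees, less where a joint would pass 70% of its speed; a pose out of reach is approached as far as the arm can. A call is refused whole if a number of a shift passes 0.0417 or a number of a turn 0.125, either way. A call with a gripper value outside its range is refused whole. "claw" is the opening, from 0 (shut) to 1 (fully open), set as the call begins (left out, the last holds). The fingers move at their own pace and stop on an object; "force" is the grip in N (left out, the last holds). Time passes only in rows, so rows that do not move let the fingers close, or fill a call up. It gives the time, the measured TCP pose, the force and the opening at its end, in the units of the state.
- env.state(): the state, without advancing time (a new reading comes with each control period).
- env.grab_frame(name): name is "scene" or "top" or "wrist"; returns the picture (480x640x3 uint8, red, green, blue); there is no depth.
- env.camera_params(name): a dict with "fov_y" (degrees; the focal length in pixels is half the picture's height over the tangent of half this angle, whatever the lens; pixels are square), "cx", "cy" (the principal point, pixels), "k1" (the pictures are not rectified: a ray, as slopes to the right and down, at radius r is drawn at 1 + k1 r^2 times it, then the intrinsics apply), "pose" (4x4, takes a point from camera to world coordinates). Camera axes: x right, y down, z forward; pixel columns grow to the right and rows downward; lengths in mm; the calibration is good to about 2 mm. A picture is of the moment at which its call begins: read the wrist's pose just before it. camera_params takes no time and is no camera call; for the wrist camera it gives the pose at the moment of the call.
- env.job_done(): hands the job in, once; it reports no verdict.
The state is a dict: "time_s": time; "qpos": joint angles; "qvel": joint speeds; "effort": joint torques, N m; "ee_pos": TCP position; "ee_rot": TCP orientation; "force": force on the tool from outside, world axes, zero at the start; "torque": the same for the moment, N m; "gripper_width": finger opening in mm.
Only numpy, scipy, OpenCV 4.12 (cv2) and the standard library are available. Lean on these libraries where they do the work, as an engineer would, in place of code of your own. Each camera call takes 0.05 s, during which the arm holds its last target.

## Working session

There is one attempt and no reset: what is moved stays moved. The work goes in short steps, Python scripts to look and compute and a tool call to move; the robot and the scene stay as the last step left them, time stands still between calls to the robot, and variables do not carry over. Pictures are saved under pics/ and viewed, and the job is handed in when it is done.

Besides the shell and the picture viewer there is one more tool, called after "Request:" as name([rows], argument=value, ...), one row to a line, values as JSON. drive_tool: Moves the arm, as the interface text tells. Its arguments: {"type":"object","properties":{"motion":{"type":"array","items":{"type":"array"}},"claw":{"type":"number"},"force":{"type":"number"}},"required":["motion"]}

```bash
ls; mkdir -p pics; python3 - <<'E'
from workcell import env
import cv2
print(env.state())
for n in ["scene","top","wrist"]:
    p=env.camera_params(n); print(n,p)
    cv2.imwrite(f"pics/{n}0.png",env.grab_frame(n)[:,:,::-1])
E
```

```text
pics
{'time_s': 0.0, 'qpos': array([ 7.54562811e+01,  1.83500390e+01,  8.97046784e+01, -1.94015092e-03,
        7.20442331e+01, -1.14617227e+00]), 'qvel': array([-0.07820433, -0.10795176,  0.10739078,  0.02085973,  0.06511863,
       -0.02830807]), 'effort': array([ 1.45348848e-03, -4.12473035e+01, -2.31967843e+01,  7.27920304e-02,
        4.59333602e-02, -1.50429091e-04]), 'ee_pos': array([133.11874027, 558.86850084, 213.14805062]), 'ee_rot': array([-1.79999865e+02,  9.89676392e-02,  7.66030532e+01]), 'force': array([ 0.41919015, -0.01355023,  0.39091294]), 'torque': array([ 0.01961193, -0.01169758,  0.02610494]), 'gripper_width': 91.29580742895016}
scene {'fov_y': 56.03362935029425, 'cx': 313.07521455560016, 'cy': 241.96458112808483, 'k1': -0.06013287812686687, 'pose': array([[-3.23766670e-01,  5.03438778e-01, -8.01077113e-01,
         1.23536683e+03],
       [ 9.46021001e-01,  1.58999480e-01, -2.82424203e-01,
         2.81377436e+02],
       [-1.48124517e-02, -8.49275316e-01, -5.27742389e-01,
         5.36132360e+02],
       [ 0.00000000e+00,  0.00000000e+00,  0.00000000e+00,
    
[... 248 characters left out ...]
01,  7.19759540e-03,  1.72943559e-02,
        -3.05761304e+00],
       [-1.81009052e-02, -1.33532508e-01, -9.90879118e-01,
         1.23644863e+03],
       [ 0.00000000e+00,  0.00000000e+00,  0.00000000e+00,
         1.00000000e+00]])}
wrist {'fov_y': 66.49330445966689, 'cx': 324.3602197929825, 'cy': 234.76816120234759, 'k1': -0.056935070497844076, 'pose': array([[ 2.31716136e-01,  9.29630876e-01,  2.86520623e-01,
         5.03760512e+01],
       [ 9.72779457e-01, -2.20592907e-01, -7.09851856e-02,
         5.78060280e+02],
       [-2.78560305e-03,  2.95169789e-01, -9.55440755e-01,
         3.84739103e+02],
       [ 0.00000000e+00,  0.00000000e+00,  0.00000000e+00,
         1.00000000e+00]])}
```

View pics/top0.png

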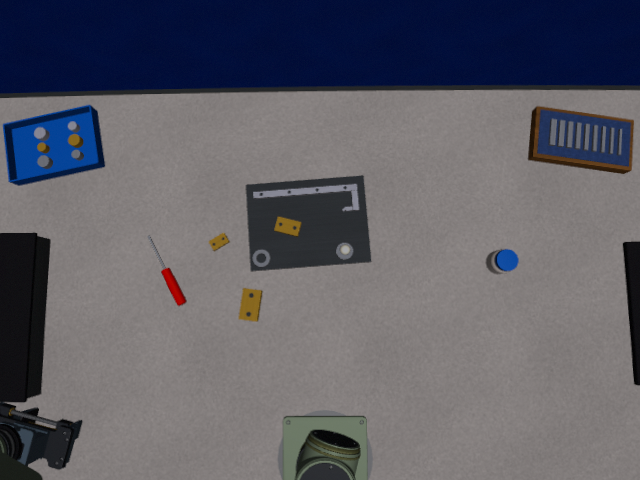

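View pics/scene0.png

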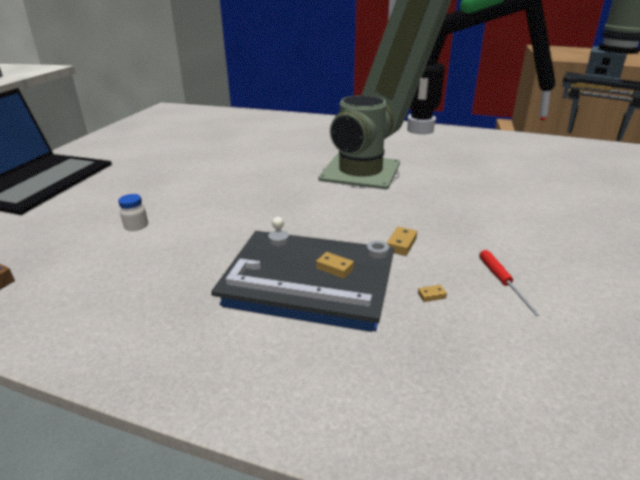

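The top view shows the plate's corners at (247,184), (363,176), (370,262) and (251,270). The rail is along its upper edge and the pocket is at its right end. The target spacer is at (288,226); the two other brass blocks, at (219,241) and (250,304), are lookalikes on the table. The ball stand is at (345,250) and the ring at (261,257).

```bash
cat > h.py <<'E'
import numpy as np, cv2
from workcell import env
def K(p):
    f=240/np.tan(np.radians(p['fov_y']/2)); return f
def ray(p,uv):
    uv=np.atleast_2d(np.float64(uv)); f=K(p)
    A=np.array([[f,0,p['cx']],[0,f,p['cy']],[0,0,1]])
    xy=cv2.undistortPoints(uv.reshape(-1,1,2),A,np.array([p['k1'],0,0,0,0.])).reshape(-1,2)
    d=np.c_[xy,np.ones(len(xy))]@p['pose'][:3,:3].T
    return p['pose'][:3,3],d
def onz(p,uv,z):
    o,d=ray(p,uv); return (o+d*((z-o[2])/d[:,2])[:,None])[:,:2]
def proj(p,X):
    X=np.atleast_2d(np.float64(X)); R=p['pose'][:3,:3]; c=(X-p['pose'][:3,3])@R
    s=c[:,:2]/c[:,2:]; r2=(s**2).sum(1,keepdims=True); s=s*(1+p['k1']*r2)
    return s*K(p)+[p['cx'],p['cy']]
def brass(im):
    h=cv2.cvtColor(im,cv2.COLOR_RGB2HSV); return cv2.inRange(h,(12,120,70),(32,255,255))
E
python3 - <<'E'
from h import *
im=cv2.imread('pics/top0.png')[:,:,::-1].copy(); p=env.camera_params('top')
m=brass(im)
cs,_=cv2.findContours(m,cv2.RETR_EXTERNAL,cv2.CHAIN_APPROX_NONE)
for c in cs:
    if cv2.contourArea(c)<100: continue
    r=cv2.minAreaRect(c); b=cv2.boxPoints(r)
    print(r); w=onz(p,b,63); print(w.round(1), np.linalg.norm(w-np.roll(w,1,0),axis=1).round(1), w.mean(0))
hsv=cv2.cvtColor(im,cv2.COLOR_RGB2HSV)
print(im[200,300],im[190,300],im[190,220],im[245,300])
g=im.max(2); m=(g<95).astype(np.uint8)*255; m[:150]=0;m[300:]=0;m[:,:220]=0;m[:,400:]=0
m=cv2.morphologyEx(m,cv2.MORPH_CLOSE,np.ones((15,15)))
cs,_=cv2.findContours(m,cv2.RETR_EXTERNAL,cv2.CHAIN_APPROX_NONE); c=max(cs,key=cv2.contourArea)
b=cv2.boxPoints(cv2.minAreaRect(c)); q=cv2.approxPolyDP(c,6,True).reshape(-1,2); print(b,q)
w=onz(p,q,45); print(w.round(1),np.linalg.norm(w-np.roll(w,1,0),axis=1), w.mean(0))
cv2.imwrite('pics/topz.png',cv2.resize(im[160:290,210:400],None,fx=4,fy=4,interpolation=cv2.INTER_CUBIC)[:,:,::-1])
E
```

```text
((250.16998291015625, 304.3099670410156), (19.091882705688477, 31.112699508666992), 8.130102157592773)
[[342.4 204.7]
 [416.4 195.1]
 [409.7 148.9]
 [335.9 158.9]] [46.3 74.6 46.6 74.5] [376.11929823 176.90716187]
((218.43820190429688, 241.10113525390625), (10.811978340148926, 17.807964324951172), 57.9946174621582)
[[530.6 283.3]
 [553.9 246.3]
 [530.9 231.6]
 [507.8 268.5]] [27.2 43.7 27.2 43.6] [530.77891903 257.41141147]
((287.4117736816406, 225.8529815673828), (24.98116683959961, 15.037208557128906), 14.03624439239502)
[[557.1 121.6]
 [593.5 112.8]
 [577.8  52.8]
 [541.6  61.8]] [61.8 37.5 62.  37.4] [567.49346279  87.23535999]
((583.2199096679688, 137.95999145507812), (102.24765014648438, 50.487422943115234), 8.130102157592773)
[[ 741.8 -520.2]
 [ 874.2 -548.3]
 [ 835.7 -809.1]
 [ 703.6 -776.5]] [259.1 135.4 263.6 136.1] [ 788.83419227 -663.5305947 ]
[44 46 49] [134 135 148] [130 126 124] [44 48 51]
[[243.66298 184.20291]
 [364.0986  174.75699]
 [370.92322 261.77072]
 [250.48758 271.21664]] [[363 176]
 [247 184]
 [251 270]
 [370 261]]
[[ 696.9 -102.7]
 [ 678.9  191.8]
 [ 460.3  178.6]
 [ 480.8 -116. ]] [216.45668333 295.00281883 218.96248441 295.37816953] [579.2319143   37.91087562]
```

View pics/topz.png

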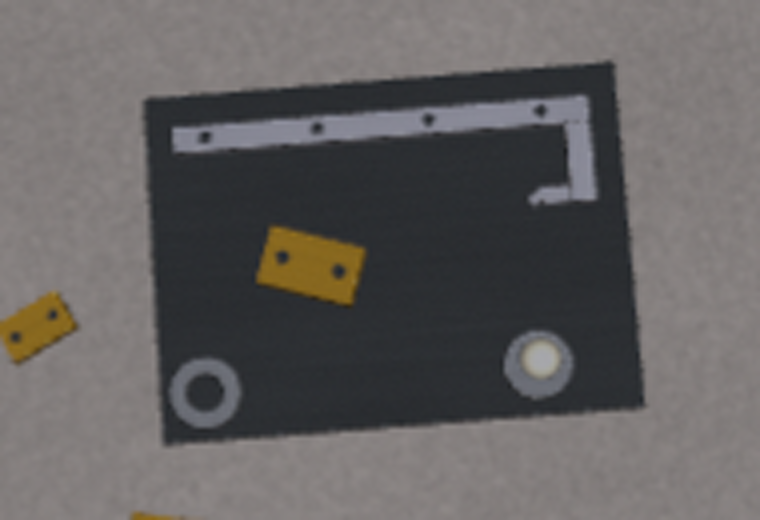

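Request:
drive_tool([
  [[0.0206, -0.024, 0.002], [0, 0, 0]],
  [[0.0206, -0.024, 0.002], [0, 0, 0]],
  [[0.0206, -0.024, 0.002], [0, 0, 0]],
  [[0.0206, -0.024, 0.002], [0, 0, 0]],
  [[0.0206, -0.024, 0.002], [0, 0, 0]],
  [[0.0206, -0.024, 0.002], [0, 0, 0]],
  [[0.0206, -0.024, 0.002], [0, 0, 0]],
  [[0.0206, -0.024, 0.002], [0, 0, 0]],
  [[0.0206, -0.024, 0.002], [0, 0, 0]],
  [[0.0206, -0.024, 0.002], [0, 0, 0]],
], claw=0.22)

```text
time_s: 0.98
ee_pos: [339.8, 317.9, 233.9]
ee_rot: [-180.0, 0.0, 76.6]
force: [0.1, -0.7, -0.0]
gripper_width: 27.3
```

Request:
drive_tool([
  [[0.0206, -0.024, 0.002], [0, 0, 0]],
  [[0.0206, -0.024, 0.002], [0, 0, 0]],
  [[0.0206, -0.024, 0.002], [0, 0, 0]],
  [[0.0206, -0.024, 0.002], [0, 0, 0]],
  [[0.0206, -0.024, 0.002], [0, 0, 0]],
  [[0.0206, -0.024, 0.002], [0, 0, 0]],
  [[0.0206, -0.024, 0.002], [0, 0, 0]],
  [[0.0206, -0.024, 0.002], [0, 0, 0]],
  [[0, 0, 0], [0, 0, 0]],
  [[0, 0, 0], [0, 0, 0]],
])

```text
time_s: 1.82
ee_pos: [504.5, 126.3, 249.5]
ee_rot: [-179.9, 0.0, 76.4]
force: [0.4, 0.4, -0.3]
gripper_width: 19.9
```

```bash
python3 - <<'E'
from h import *
s=env.state(); print(s['time_s'],s['ee_pos'],s['ee_rot'],s['gripper_width'],s['qpos'],s['qvel'].round(1))
p=env.camera_params('wrist'); im=env.grab_frame('wrist')
np.save('w1.npy',p['pose']); cv2.imwrite('pics/w1.png',im[:,:,::-1])
E
```

```text
1.8167 [504.49991594 126.34382351 249.47132115] [-1.79939493e+02  2.71240922e-03  7.64376820e+01] 19.893349061191486 [ 1.27768445e+01  1.21437416e+01  9.30667982e+01  2.52947217e-02
  7.48448901e+01 -6.36674608e+01] [ 2.3 -0.9  1.4  0.7  0.5  0.3]
```

View pics/w1.png

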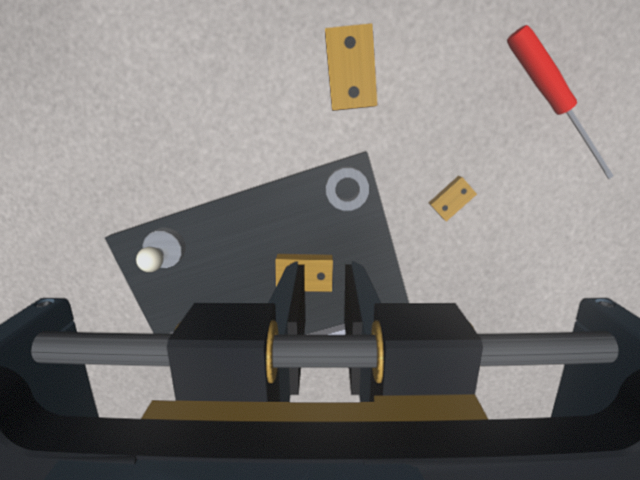

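The wrist view shows the robot-side plate corners at (107,238) and (367,152), the spacer at about (304,273), partly behind the fingers, and the ring at (347,189). The rail is hidden behind the gripper.

```bash
python3 - <<'E'
from h import *
im=cv2.imread('pics/w1.png')[:,:,::-1].copy(); p=env.camera_params('wrist'); p['pose']=np.load('w1.npy')
print(onz(p,[[107,238],[367,152]],45))
pt=env.camera_params('top')
# predicted spacer from top
w=np.array([[557.1,121.6],[593.5,112.8],[577.8,52.8],[541.6,61.8]])
for z in(45,63): print(z,proj(p,np.c_[w,[z]*4]).round(1))
cv2.imwrite('pics/w1z.png',cv2.resize(im[230:310,250:380],None,fx=6,fy=6,interpolation=cv2.INTER_CUBIC)[:,:,::-1])
E
```

```text
[[ 481.88898258 -115.9055712 ]
 [ 459.53423574  180.072817  ]]
45 [[332.6 253.3]
 [332.4 284.7]
 [277.2 283.7]
 [276.1 252.4]]
63 [[333.  259.2]
 [332.7 291.8]
 [275.1 290.7]
 [273.9 258.3]]
```

View pics/w1z.png

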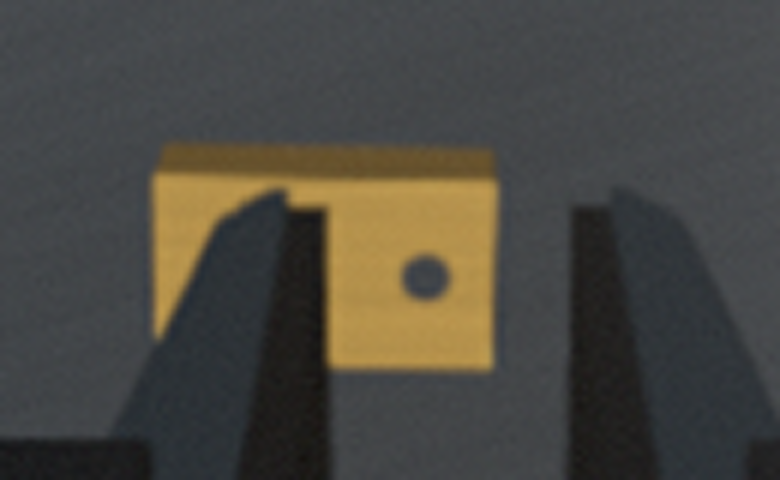

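```bash
python3 - <<'E'
from h import *
p=env.camera_params('top')
z=lambda a:(np.array(a)/4+[210,160]-0.375)
h=onz(p,z([[205,137],[317,128],[428,119],[540,110]]),59); print('holes',h.round(1))
e=onz(p,z([[172,127],[588,96]]),59); print('back',e.round(1))
e=onz(p,z([[172,152],[565,123]]),59); print('face top',e.round(1), onz(p,z([[172,152],[565,123]]),45).round(1))
e=onz(p,z([[566,123],[569,180]]),59); print('stop face',e.round(1))
d=h[-1]-h[0]; a=np.degrees(np.arctan2(d[0],-d[1])); print('yaw',a)
for yaw in(3.6,3.9):
  t=np.radians(yaw); R=np.array([[np.cos(t),-np.sin(t)],[np.sin(t),np.cos(t)]])
  print(((h-[579.5,38])@R).round(1),(([[567.5,87.2]]-np.array([579.5,38]))@R).round(1),((e-[579.5,38])@R).round(1))
  print('home',R@[52,-85]+[579.5,38],'stop',R@[52,-55]+[579.5,38])
print('ring',onz(p,z([205,392]),61),'ball foot',onz(p,z([538,365]),50))
E
```

```text
holes [[649.6 154.2]
 [654.7  84.1]
 [659.8  14.8]
 [664.9 -55.2]]
back [[656.2 175. ]
 [673.6 -85.2]]
face top [[640.3 174.8]
 [656.5 -70.6]] [[643.4 176.9]
 [659.8 -71.4]]
stop face [[656.5 -71.2]
 [620.2 -72.6]]
yaw 4.179034190298242
[[ 77.3 111.6]
 [ 77.9  41.3]
 [ 78.7 -28.2]
 [ 79.4 -98.3]] [[-8.9 49.9]] [[  70.  -113.9]
 [  33.7 -112.9]]
home [636.73458404 -43.5671649 ] stop [634.85086845 -13.62636305]
[[ 77.9 111.2]
 [ 78.2  40.9]
 [ 78.5 -28.6]
 [ 78.9 -98.8]] [[-8.6 49.9]] [[  69.4 -114.2]
 [  33.1 -113.1]]
home [637.16088221 -43.26636859] stop [635.12042349 -13.33584022]
ring [[489.41788846 152.26238946]] ball foot [[505.89010907 -52.22618511]]
```

Request:
drive_tool([
  [[0.0035, -0.005, -0.03], [0, 0, 0]],
  [[0.0035, -0.005, -0.03], [0, 0, 0]],
  [[0.0035, -0.005, -0.03], [0, 0, 0]],
  [[0.0035, -0.005, -0.03], [0, 0, 0]],
  [[0.0035, -0.005, -0.03], [0, 0, 0]],
  [[0.0035, -0.004, -0.02], [0, 0, 0]],
  [[0, 0, -0.014], [0, 0, 0]],
  [[0, 0, -0.007], [0, 0, 0]],
  [[0, 0, -0.007], [0, 0, 0]],
  [[0, 0, 0], [0, 0, 0]],
], claw=0.4)

```text
time_s: 2.7
ee_pos: [524.1, 99.1, 51.3]
ee_rot: [-179.9, 0.0, 76.7]
force: [-0.5, 0.6, -0.5]
gripper_width: 36.5
```

```bash
python3 - <<'E'
from h import *
cv2.imwrite('pics/s2.png',env.grab_frame('scene')[:,:,::-1])
cv2.imwrite('pics/s2z.png',cv2.resize(cv2.imread('pics/s2.png')[200:350,200:410],None,fx=3.5,fy=3.5))
print(env.state()['ee_pos'],env.state()['gripper_width'])
E
```

```text
[524.69959946  99.04116722  52.126648  ] 36.52557243266345
```

View pics/s2z.png

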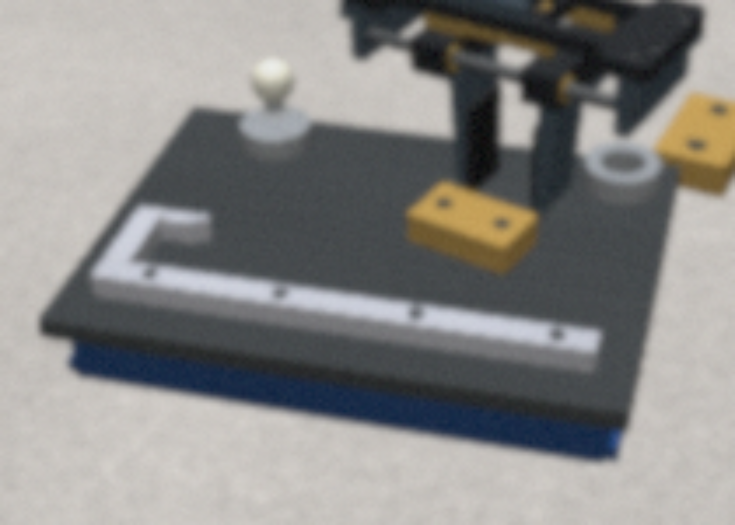

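Request:
drive_tool([
  [[0.0045, -0.0007, 0], [0, 0, 0]],
  [[0.0045, -0.0007, 0], [0, 0, 0]],
  [[0.0045, -0.0007, 0], [0, 0, 0.02]],
  [[0.0045, -0.0007, 0], [0, 0, 0.025]],
  [[0.0045, -0.0007, 0], [0, 0, 0.025]],
  [[0.0045, -0.0007, 0], [0, 0, 0.025]],
  [[0.0045, -0.0007, 0], [0, 0, 0.025]],
  [[0.0045, -0.0007, 0], [0, 0, 0.025]],
  [[0.0045, -0.0007, 0], [0, 0, 0.025]],
  [[0.0045, -0.0007, 0], [0, 0, 0.025]],
])

```text
time_s: 3.58
ee_pos: [568.2, 91.0, 52.5]
ee_rot: [-179.7, 0.0, 87.9]
force: [-6.1, 0.1, 4.7]
gripper_width: 36.2
```

```bash
cat >> h.py <<'E'
def topspacer(tag):
    p=env.camera_params('top'); im=env.grab_frame('top'); m=brass(im)
    m[:,:240]=0; m[:,380:]=0; m[:165]=0; m[280:]=0
    cs,_=cv2.findContours(m,cv2.RETR_EXTERNAL,cv2.CHAIN_APPROX_NONE)
    for c in cs:
        if cv2.contourArea(c)<30: continue
        w=onz(p,c.reshape(-1,2),63).astype(np.float32); r=cv2.minAreaRect(w)
        t=np.radians(4.0); R=np.array([[np.cos(t),-np.sin(t)],[np.sin(t),np.cos(t)]])
        n=(cv2.boxPoints(r)-[579.5,38])@R
        print('rect',r,'nest corners',n.round(1).tolist(),'c',n.mean(0).round(1))
    cv2.imwrite(f'pics/{tag}.png',cv2.resize(im[160:290,210:400],None,fx=4,fy=4,interpolation=cv2.INTER_CUBIC)[:,:,::-1])
    s=env.state(); print(s['time_s'],s['ee_pos'].round(1),s['ee_rot'].round(1),s['force'].round(1))
E
python3 -c "
from h import *
topspacer('t3')"
```

```text
3.6333 [570.   91.   52.5] [-179.9    0.    87.9] [-1.2 -0.1 -0.4]
```

View pics/t3.png

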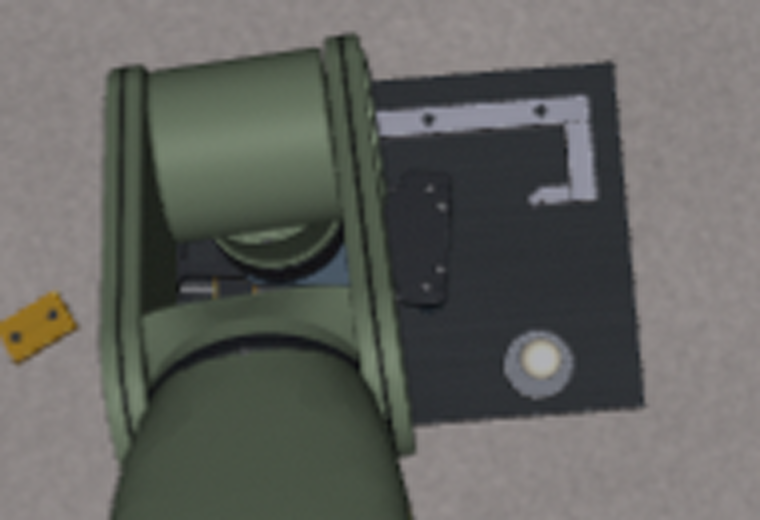

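The arm hides the spacer from the top camera, so I'll use the scene camera.

Request:
drive_tool([
  [[0.003, -0.0004, 0], [0, 0, 0.02]],
  [[0.003, -0.0004, 0], [0, 0, 0.02]],
  [[0.003, -0.0004, 0], [0, 0, 0.02]],
  [[0.003, -0.0004, 0], [0, 0, 0.02]],
  [[0.002, -0.0004, 0], [0, 0, 0.02]],
  [[0.002, -0.0004, 0], [0, 0, 0.007]],
  [[0.002, 0, 0], [0, 0, 0]],
  [[0.001, 0, 0], [0, 0, 0]],
  [[0.001, 0, 0], [0, 0, 0]],
  [[0, 0, 0], [0, 0, 0]],
])

```text
time_s: 4.47
ee_pos: [588.9, 88.8, 52.3]
ee_rot: [-179.8, -0.0, 93.9]
force: [-5.3, 0.1, 4.3]
gripper_width: 36.9
```

```bash
cat >> h.py <<'E'
def look(tag,x0=200,x1=410,y0=200,y1=350,f=3.5,cam='scene'):
    p=env.camera_params(cam); im=env.grab_frame(cam); s=env.state()
    cv2.imwrite(f'pics/{tag}_raw.png',im[:,:,::-1])
    cv2.imwrite(f'pics/{tag}.png',cv2.resize(im[y0:y1,x0:x1],None,fx=f,fy=f,interpolation=cv2.INTER_CUBIC)[:,:,::-1])
    print(s['time_s'],s['ee_pos'].round(1),s['ee_rot'].round(1),s['force'].round(1))
E
python3 -c "
from h import *
look('s4')"
```

```text
4.5167 [588.9  88.8  52.3] [-179.8   -0.    93.9] [-5.4 -1.   3.1]
```

View pics/s4.png

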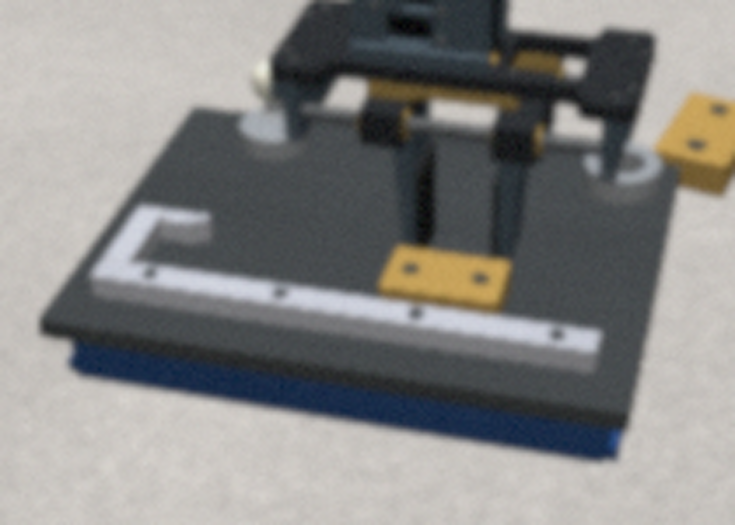

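The spacer is now nearly parallel to the rail with a small gap left. I'll creep in.

Request:
drive_tool([
  [[0.001, 0, 0], [0, 0, 0]],
  [[0.001, 0, 0], [0, 0, 0]],
  [[0.001, 0, 0], [0, 0, 0]],
  [[0.001, 0, 0], [0, 0, 0]],
  [[0.0005, 0, 0], [0, 0, 0]],
  [[0.0005, 0, 0], [0, 0, 0]],
  [[0.0005, 0, 0], [0, 0, 0]],
  [[0, 0, 0], [0, 0, 0]],
  [[0, 0, 0], [0, 0, 0]],
  [[0, 0, 0], [0, 0, 0]],
])

```text
time_s: 5.35
ee_pos: [593.2, 88.9, 52.3]
ee_rot: [-179.7, -0.0, 93.9]
force: [-7.7, 0.1, 5.8]
gripper_width: 36.5
```

```bash
python3 -c "
from h import *
look('s5')"
```

```text
5.4 [593.2  88.9  52.3] [-179.7   -0.    93.9] [-7.   0.1  4.9]
```

View pics/s5.png

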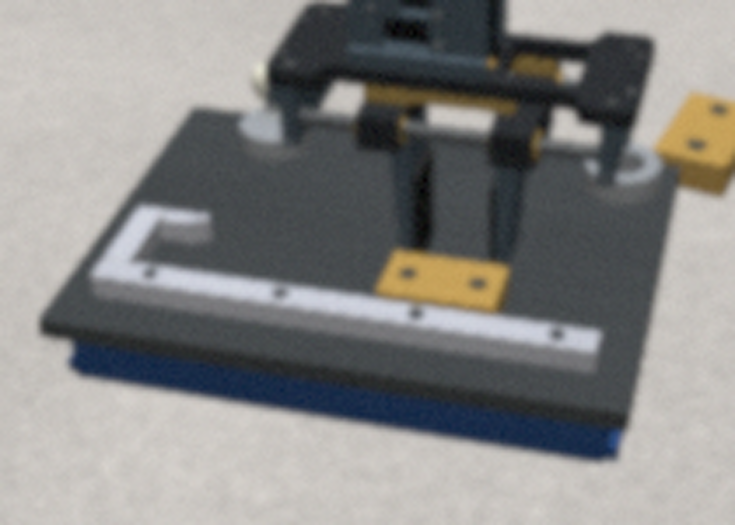

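Request:
drive_tool([
  [[0.0005, 0, 0], [0, 0, 0]],
  [[0.0005, 0, 0], [0, 0, 0]],
  [[0.0005, 0, 0], [0, 0, 0]],
  [[0.0005, 0, 0], [0, 0, 0]],
  [[0.0005, 0, 0], [0, 0, 0]],
  [[0.0005, 0, 0], [0, 0, 0]],
  [[0, 0, 0], [0, 0, 0]],
  [[0, 0, 0], [0, 0, 0]],
  [[0, 0, 0], [0, 0, 0]],
  [[0, 0, 0], [0, 0, 0]],
])

```text
time_s: 6.23
ee_pos: [593.3, 88.9, 52.3]
ee_rot: [-179.4, -0.0, 93.9]
force: [-14.8, 0.1, 10.8]
gripper_width: 36.7
```

The TCP stopped moving while the force rose to 15 N, so the spacer is seated on the rail. I'll measure where its ends are from the scene view.

```bash
python3 - <<'E'
from h import *
p=env.camera_params('scene')
q=np.array([[397,250],[511,262],[500,310],[378,296]])/3.5+[200,200]-0.36
w=onz(p,q,63); t=np.radians(4.0); R=np.array([[np.cos(t),-np.sin(t)],[np.sin(t),np.cos(t)]])
print(w.round(1),((w-[579.5,38])@R).round(1))
print('TCP target', R@[50,104]+[579.5,38])
q=np.array([[98,275],[600,330]])/3.5+[200,200]-.36
print(((onz(p,q,59)-[579.5,38])@R).round(1))
E
```

```text
[[611.2  60.3]
 [603.5 118.9]
 [643.4 124.4]
 [650.9  64. ]] [[33.1 20.1]
 [29.5 79.1]
 [69.8 81.7]
 [73.1 21. ]]
TCP target [622.12352924 145.23448491]
[[  85.3 -124.1]
 [  68.7  130.8]]
```

Request:
drive_tool([
  [[-0.01, 0, 0], [0, 0, 0]],
  [[-0.01, 0, 0], [0, 0, 0]],
  [[0, 0, 0.03], [0, 0, 0]],
  [[0, 0, 0.03], [0, 0, -0.12]],
  [[0, 0.005, 0], [0, 0, -0.12]],
  [[0.01, 0.01, 0], [0, 0, -0.12]],
  [[0.01, 0.01, 0], [0, 0, -0.12]],
  [[0.01, 0.01, 0], [0, 0, -0.12]],
  [[0.01, 0.01, 0], [0, 0, -0.12]],
  [[0.008, 0.01, 0], [0, 0, -0.12]],
], claw=0.04)

```text
time_s: 7.07
ee_pos: [627.9, 144.5, 112.3]
ee_rot: [179.9, -0.1, 45.4]
force: [0.4, 0.3, -0.2]
gripper_width: 3.7
```

Request:
drive_tool([
  [[0, 0.001, 0], [0, 0, -0.122]],
  [[0, 0, 0], [0, 0, -0.122]],
  [[0, 0, 0], [0, 0, -0.122]],
  [[0, 0, 0], [0, 0, -0.122]],
  [[0, 0, 0], [0, 0, -0.122]],
  [[0, 0, 0], [0, 0, 0]],
  [[0, 0, 0], [0, 0, 0]],
  [[0, 0, 0], [0, 0, 0]],
  [[0, 0, 0], [0, 0, 0]],
  [[0, 0, 0], [0, 0, 0]],
])

```text
time_s: 7.9
ee_pos: [626.6, 144.9, 112.0]
ee_rot: [180.0, -0.0, 10.9]
force: [0.3, -0.2, -0.8]
gripper_width: 3.6
```

```bash
python3 -c "
from h import *
look('s6'); look('w6',0,640,0,480,1,'wrist');look('t6',210,400,160,290,4,'top')"
```

```text
7.95 [626.6 144.9 112. ] [180.   -0.   10.9] [1.  0.5 0.1]
8.0 [626.6 145.  112. ] [180.   -0.   10.9] [ 0.1  0.3 -0.3]
8.05 [626.5 145.  112. ] [180.   -0.   10.9] [-0.8 -0.2 -0.2]
```

View pics/s6.png

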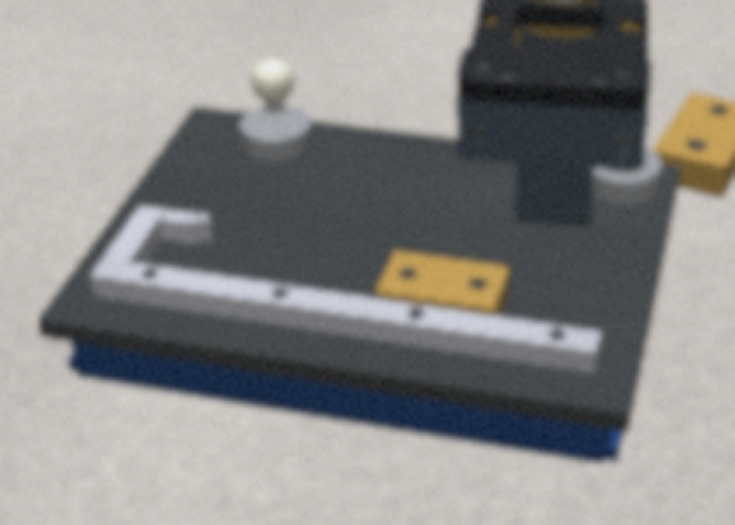

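View pics/w6.png

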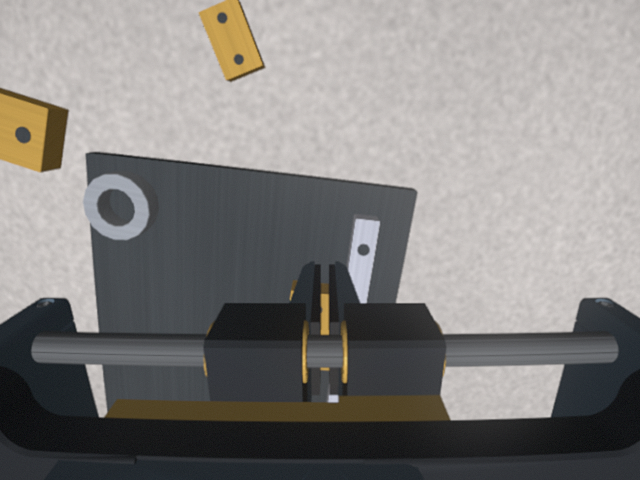

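View pics/t6.png

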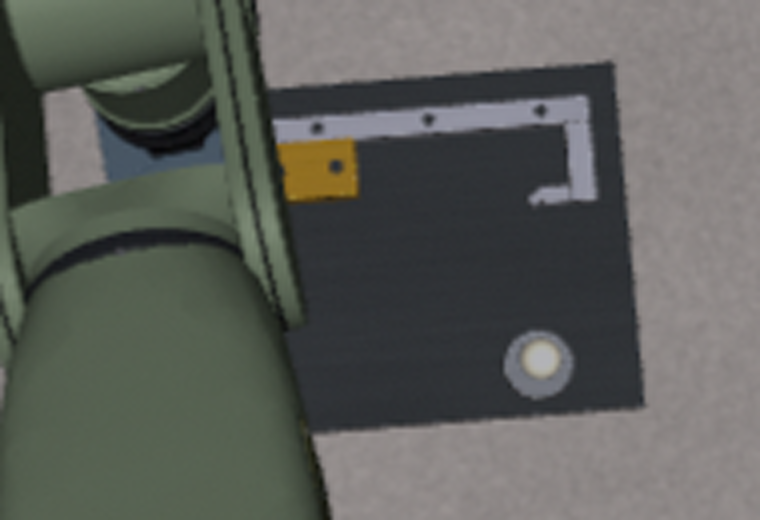

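Request:
drive_tool([
  [[-0.0045, 0.001, 0], [0, 0, -0.06]],
  [[0, 0, -0.01], [0, 0, -0.06]],
  [[0, 0, -0.015], [0, 0, 0]],
  [[0, 0, -0.015], [0, 0, 0]],
  [[0, 0, -0.01], [0, 0, 0]],
  [[0, 0, -0.005], [0, 0, 0]],
  [[0, 0, -0.005], [0, 0, 0]],
  [[0, 0, 0], [0, 0, 0]],
  [[0, 0, 0], [0, 0, 0]],
  [[0, 0, 0], [0, 0, 0]],
])

```text
time_s: 8.88
ee_pos: [622.6, 146.1, 52.7]
ee_rot: [-180.0, -0.1, 4.0]
force: [-0.4, -0.2, 0.8]
gripper_width: 3.4
```

```bash
python3 -c "
from h import *
look('s7')"
```

```text
8.9333 [622.6 146.1  52.8] [-1.8e+02 -1.0e-01  4.0e+00] [-0.4 -0.1  0.3]
```

View pics/s7.png

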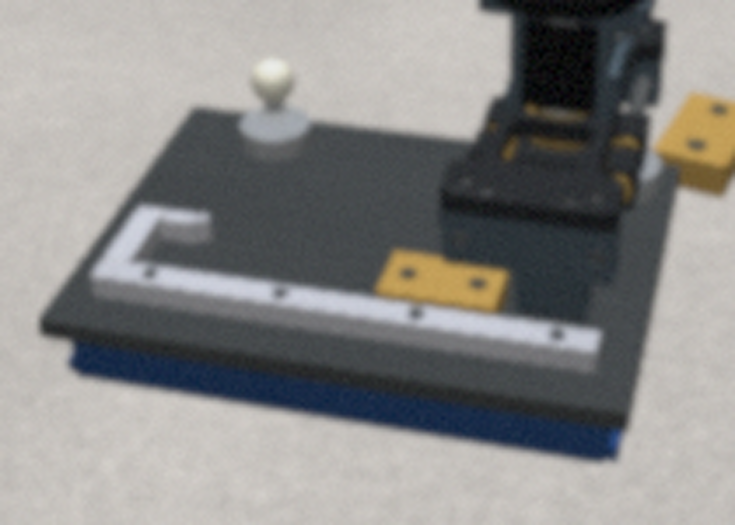

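Request:
drive_tool([
  [[0.0004, -0.005, 0], [0, 0, 0]],
  [[0.0004, -0.005, 0], [0, 0, 0]],
  [[0.0004, -0.005, 0], [0, 0, 0]],
  [[0.0004, -0.005, 0], [0, 0, 0]],
  [[0.0004, -0.005, 0], [0, 0, 0]],
  [[0.0004, -0.005, 0], [0, 0, 0]],
  [[0.0004, -0.005, 0], [0, 0, 0]],
  [[0.0004, -0.005, 0], [0, 0, 0]],
  [[0.0004, -0.005, 0], [0, 0, 0]],
  [[0.0004, -0.005, 0], [0, 0, 0]],
])

```text
time_s: 9.77
ee_pos: [626.0, 96.5, 52.5]
ee_rot: [-179.9, -0.0, 3.9]
force: [-1.2, 6.5, 2.6]
gripper_width: 3.7
```

```bash
python3 -c "
from h import *
look('s8');look('t8',210,400,160,290,4,'top')"
```

```text
9.8167 [626.   95.5  52.5] [-179.9   -0.     3.9] [-0.4  4.6  2.8]
9.8667 [626.1  95.5  52.4] [-180.    -0.     3.9] [-1.7  2.4  1.9]
```

View pics/s8.png

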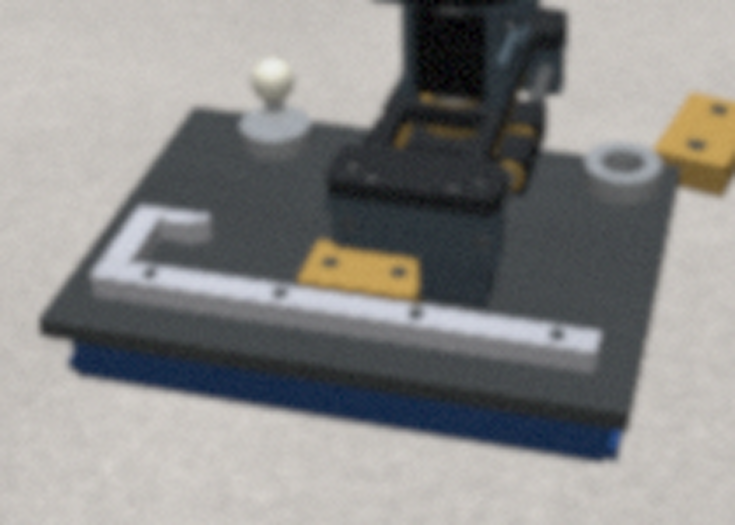

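View pics/t8.png

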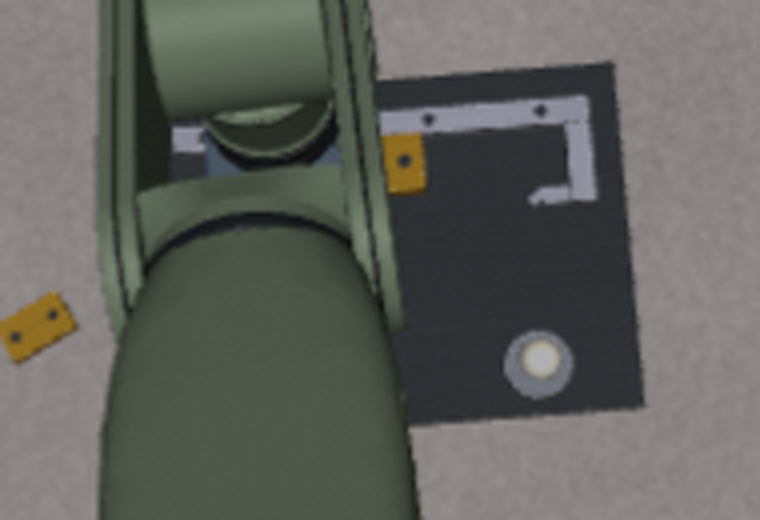

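Request:
drive_tool([
  [[0.0004, -0.005, 0], [0, 0, 0]],
  [[0.0004, -0.005, 0], [0, 0, 0]],
  [[0.0004, -0.005, 0], [0, 0, 0]],
  [[0.0004, -0.005, 0], [0, 0, 0]],
  [[0.0004, -0.005, 0], [0, 0, 0]],
  [[0.0004, -0.005, 0], [0, 0, 0]],
  [[0.0004, -0.005, 0], [0, 0, 0]],
  [[0.0004, -0.005, 0], [0, 0, 0]],
  [[0.0004, -0.005, 0], [0, 0, 0]],
  [[0.0004, -0.005, 0], [0, 0, 0]],
])

```text
time_s: 10.7
ee_pos: [629.5, 47.1, 52.4]
ee_rot: [-179.9, 0.0, 3.9]
force: [-1.7, 7.4, 4.0]
gripper_width: 3.4
```

```bash
python3 -c "
from h import *
look('s9');look('t9',210,400,160,290,4,'top')"
```

```text
10.75 [629.6  46.   52.4] [-179.9    0.     3.9] [-2.5  4.9  4.3]
10.8 [629.6  46.   52.3] [-179.9    0.     3.9] [-1.2  4.3  3.4]
```

View pics/s9.png

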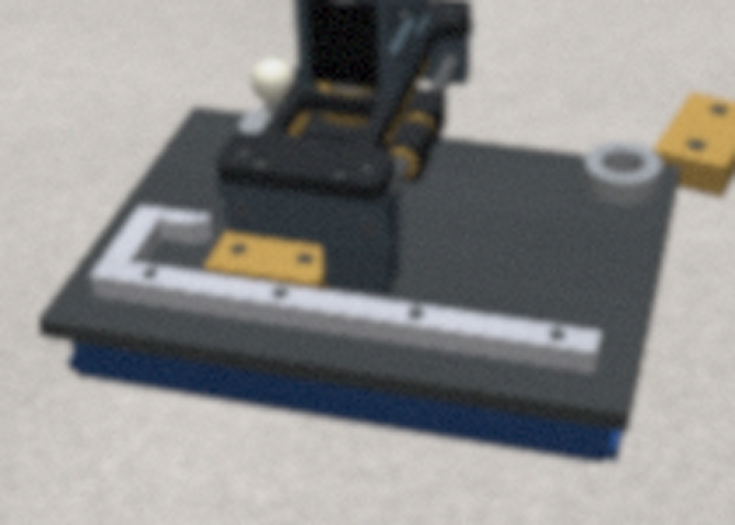

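View pics/t9.png

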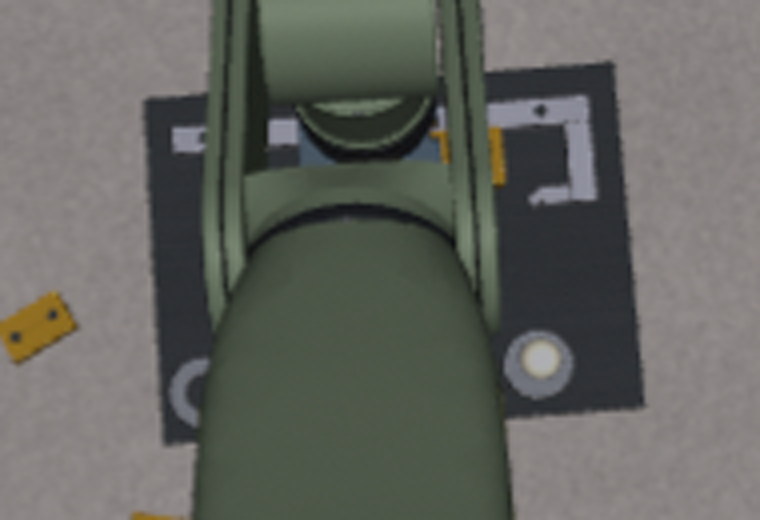

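Request:
drive_tool([
  [[0.0003, -0.004, 0], [0, 0, 0]],
  [[0.0003, -0.004, 0], [0, 0, 0]],
  [[0.0003, -0.004, 0], [0, 0, 0]],
  [[0.0003, -0.004, 0], [0, 0, 0]],
  [[0.0003, -0.004, 0], [0, 0, 0]],
  [[0.0003, -0.004, 0], [0, 0, 0]],
  [[0.0003, -0.004, 0], [0, 0, 0]],
  [[0.0003, -0.004, 0], [0, 0, 0]],
  [[0.0003, -0.003, 0], [0, 0, 0]],
  [[0.0001, -0.002, 0], [0, 0, 0]],
])

```text
time_s: 11.63
ee_pos: [632.2, 10.0, 52.3]
ee_rot: [-179.9, 0.0, 3.9]
force: [-2.7, 6.7, 4.9]
gripper_width: 3.3
```

Request:
drive_tool([
  [[0.0001, -0.001, 0], [0, 0, 0]],
  [[0, -0.001, 0], [0, 0, 0]],
  [[0, -0.001, 0], [0, 0, 0]],
  [[0, -0.0005, 0], [0, 0, 0]],
  [[0, -0.0005, 0], [0, 0, 0]],
  [[0, 0, 0], [0, 0, 0]],
  [[0, 0, 0], [0, 0, 0]],
  [[0, 0, 0], [0, 0, 0]],
  [[0, 0, 0], [0, 0, 0]],
  [[0, 0, 0], [0, 0, 0]],
])

```text
time_s: 12.47
ee_pos: [632.5, 6.0, 52.3]
ee_rot: [-179.9, 0.0, 3.9]
force: [-1.7, 6.6, 3.9]
gripper_width: 3.5
```

```bash
python3 -c "
from h import *
look('s10')"
```

```text
12.5167 [632.5   6.   52.3] [-179.9    0.     3.9] [-1.7  6.3  4.5]
```

View pics/s10.png

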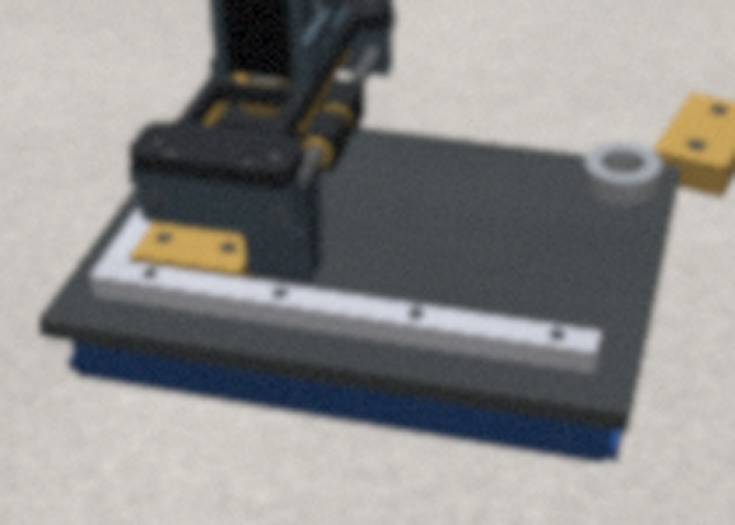

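Request:
drive_tool([
  [[0, -0.0005, 0], [0, 0, 0]],
  [[0, -0.0005, 0], [0, 0, 0]],
  [[0, -0.0005, 0], [0, 0, 0]],
  [[0, -0.0005, 0], [0, 0, 0]],
  [[0, -0.0005, 0], [0, 0, 0]],
  [[0, -0.0005, 0], [0, 0, 0]],
  [[0, -0.0005, 0], [0, 0, 0]],
  [[0, 0, 0], [0, 0, 0]],
  [[0, 0, 0], [0, 0, 0]],
  [[0, 0, 0], [0, 0, 0]],
])

```text
time_s: 13.35
ee_pos: [632.5, 5.4, 52.4]
ee_rot: [-179.6, 0.0, 3.9]
force: [-1.6, 14.2, 4.1]
gripper_width: 3.6
```

Request:
drive_tool([
  [[0, -0.0005, 0], [0, 0, 0]],
  [[0, -0.0005, 0], [0, 0, 0]],
  [[0, -0.0005, 0], [0, 0, 0]],
  [[0, 0, 0], [0, 0, 0]],
  [[0, 0, 0], [0, 0, 0]],
  [[0, 0, 0], [0, 0, 0]],
  [[0, 0, 0], [0, 0, 0]],
  [[0, 0, 0], [0, 0, 0]],
  [[0, 0, 0], [0, 0, 0]],
  [[0, 0, 0], [0, 0, 0]],
])

```text
time_s: 14.18
ee_pos: [632.6, 5.3, 52.5]
ee_rot: [-179.5, -0.0, 3.8]
force: [-1.7, 18.5, 4.8]
gripper_width: 3.7
```

Request:
drive_tool([
  [[0, 0.008, 0], [0, 0, 0]],
  [[0, 0.012, 0], [0, 0, 0]],
  [[0, 0.01, 0.02], [0, 0, 0]],
  [[0, 0.02, 0.03], [0, 0, 0]],
  [[0, 0.035, 0.035], [0, 0, 0]],
  [[0, 0.04, 0.03], [0, 0, 0]],
  [[0, 0.04, 0.02], [0, 0, 0]],
  [[0, 0.04, 0.01], [0, 0, 0]],
  [[-0.03, 0.02, 0], [0, 0, 0]],
  [[-0.03, 0.02, 0], [0, 0, 0]],
])

```text
time_s: 15.02
ee_pos: [573.4, 231.5, 185.0]
ee_rot: [179.9, -0.1, 4.0]
force: [0.1, 0.8, -0.6]
gripper_width: 3.5
```

```bash
python3 -c "
from h import *
look('s11');look('t11',210,400,160,290,4,'top')
topspacer('t11b')"
```

```text
15.0667 [566.1 234.3 184.8] [-179.9    0.4    4.2] [-7.2  1.7 -0.3]
15.1167 [569.  232.2 184.9] [179.9   0.2   4.2] [ 1.  -0.7  0. ]
rect ((635.5123291015625, -41.59962463378906), (37.81712341308594, 59.54298782348633), 4.823357582092285) nest corners [[31.0, -53.8], [31.8, -113.4], [69.7, -112.8], [68.8, -53.3]] c [ 50.3 -83.3]
15.1667 [571.3 230.9 185. ] [179.9   0.    4.1] [ 1.2 -1.6 -0.1]
```

View pics/s11.png

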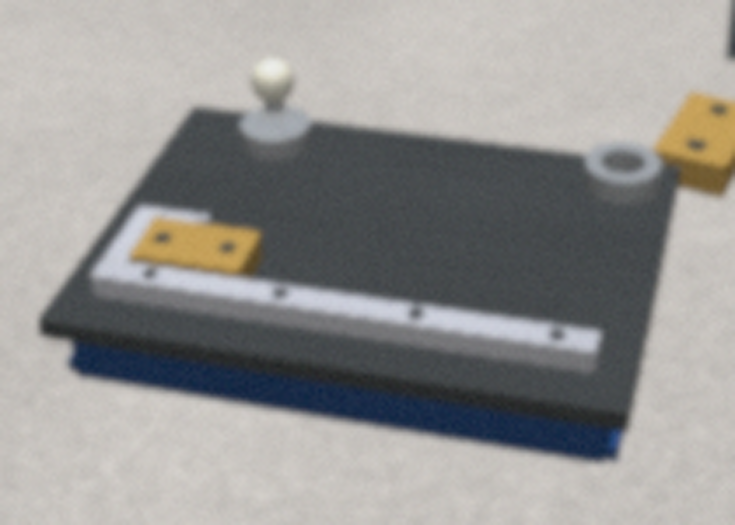

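View pics/t11.png

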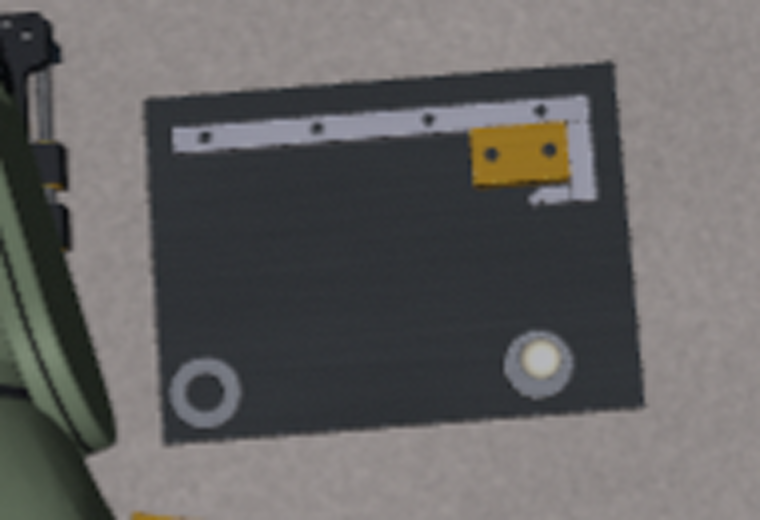

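```bash
python3 - <<'E'
from h import *
im=cv2.imread('pics/t11_raw.png'); a=cv2.resize(im[178:220,320:368],None,fx=13,fy=13,interpolation=cv2.INTER_NEAREST)
cv2.imwrite('pics/z11.png',a)
print(im[180:216,345].max(1)); print(im[200:212,346:352].max(2))
p=env.camera_params('top')
t=np.radians(4.0); R=np.array([[np.cos(t),-np.sin(t)],[np.sin(t),np.cos(t)]])
# predicted outlines if home
def pr(n,z): w=np.array(n)@R.T+[579.5,38]; return proj(p,np.c_[w,[z]*len(w)]).round(1).tolist()
print('home top',pr([[70,-115],[34,-115],[34,-55],[70,-55]],63)); print('rail/lip top edges',pr([[70,-115],[70,-55],[30,-115],[30,-97]],59))
m=brass(im[:,:,::-1].copy()); m[:,:310]=0;m[:,380:]=0;m[:165]=0;m[230:]=0
c=max(cv2.findContours(m,0,1)[0],key=cv2.contourArea); print(cv2.boxPoints(cv2.minAreaRect(c)))
E
```

```text
[ 54  53  54  52  79 150  83  54  68 117 143 145 144 148 148 143 123 102
 120 147 147 147 146 148 139  75  79 148 157 146  81  60  53  55  56  53]
[[147 146 146 147 146 147]
 [148 147 147 147 148 147]
 [145 145 145 146 146 145]
 [148 146 146 146 144 143]
 [145 130 129 130 115 108]
 [ 73  76  76  74  78  77]
 [ 81  89  93  91 108 115]
 [164 161 160 161 160 160]
 [159 160 161 161 160 160]
 [156 160 160 157 154 153]
 [124 138 134 120 102  91]
 [ 67  67  64  64  63  60]]
home top [[351.4, 189.7], [352.7, 203.8], [328.5, 205.7], [327.4, 191.5]]
rail/lip top edges [[351.4, 190.0], [327.4, 191.9], [352.7, 205.7], [345.5, 206.3]]
[[326.74487 191.93794]
 [350.6621  189.94484]
 [351.9035  204.84138]
 [327.98627 206.83449]]
```

View pics/z11.png

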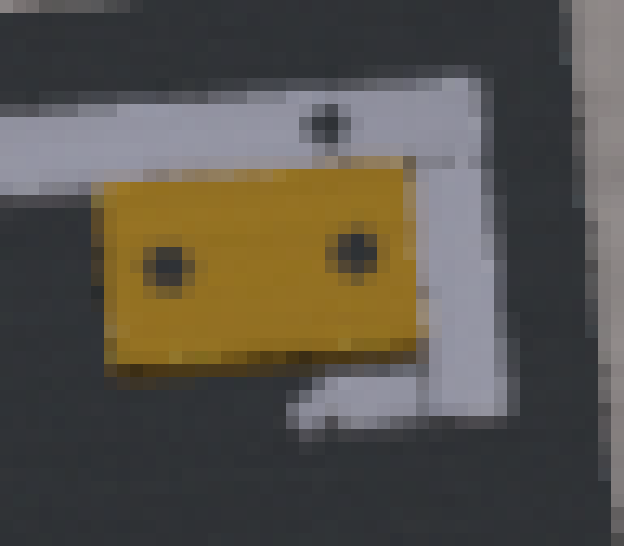

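The close-up shows brass directly against the rail and the stop, with no dark line at either. The 4 mm clearance is an even dark strip on the lip side (row ~205), and the outline is within about 1 px of the predicted home outline. The bystanders look unmoved, so I'm handing in.

```bash
python3 -c "
from h import *
s=env.state();print(s['time_s'],s['force'].round(1),s['qvel'].round(2));print(env.job_done())"
```

```text
15.1667 [ 1.2 -1.6 -0.1] [-2.57  1.25 -2.31 -0.77 -0.75 -0.36]
the job is handed in; nothing more can be done
None
```

The spacer is home in the corner pocket, against both the rail and the end stop, and the job is handed in at 15.2 s of the 58 s allowed.

**What I did:** I pushed it onto the rail with both fingertips, turning it parallel as it moved. The TCP stopped moving at 15 N. With the fingers shut, I then slid it along the rail until it met the end stop, where the TCP stopped again at 18 N. After that I took the hand back along the rail and up, clear of everything.

**Last checks:**
- **Rail and stop:** the top view shows no gap at either one, and an even gap at the lip. A rail gap under about 1 mm would be hidden from this camera.
- **Position:** the measured centre was nest (50.3, -83.3) mm, against the ideal (52, -85). That is within the 2 mm calibration error, but close to the judged limits of 49.5 and -82.5. I relied on the contact forces and the gap check there.
- **Angle:** the spacer reads about 0.8° off the rail, within the 3.4° limit.
- **Bystanders:** the ball stand and ring gauge look unmoved in the top and scene views. I did not recheck the screwdriver and jar, but the arm never went near them.
- **Arm motion:** the arm was still settling slightly at hand-in (joint speeds up to 2.6°/s), well away from everything.

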